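Check in the kit of a returned hire bike

TASK

A hire bike has come back: gather its kit into the low wooden tray, setting each piece down rather than dropping it - the thick round-ended sunglasses case flat in the long compartment, the carabiner flat in the larger of the two short ones, and the bicycle bell with the thumb lever upright in the smallest. Push the key with the bar-shaped wooden tag down through the sprung flap in the top of the key box, so that it drops inside. Leave the other bell, the round hoop, the key with the round disc and the slim case where they lie.

Things in the scene. Friction and masses are not known exactly. Their poses are not given: they have to be found in the camera images.
- kit_tray: Low mid-brown wooden tray, fixed, 194 (x) by 200 (y) mm. Origin: centre of underside. Floor top z 5, walls 25 high and 5 thick, dividers 24 high. Compartments, inner limits in its frame, mm: long one x 12..92, y -95..95 (sunglasses case); larger short one x -92..8, y -95..15 (carabiner); smallest x -92..8, y 19..95 (bicycle bell). Yaw under 0.2 rad.
- key_box: Dark wooden box, fixed, 115 (x) by 150 (y), 110 mm high; door on -x not used. Origin: centre of underside. Top opening x -40..40, y -65..65 has an aluminium flap, top z 109, hinged at its +x edge, swinging down 1.4 rad; 1 N opens it, 2-5 N far, key's weight alone not; springs shut. Push key 38 mm down at the middle, long way along y, open fingers about 14 mm more: it slides in. Floor z 6.
- bike_bell: Chrome bicycle bell with a thumb lever, standing on its black clamp. Origin: centre of the underside of the clamp's 34 x 30 mm foot; z up. Round chrome cap 55 mm across, its straight side from z = 25 to 40 mm, top at 54 mm. The black thumb lever sticks out along +x, to 40 mm from the axis, at z = 18 to 30 mm; grip the cap across y, at z about 30 to 40 mm. About 110 g.
- carabiner: Aluminium carabiner lying flat, pear-shaped closed loop of 10 mm round bar, 84 mm along x, 44 mm along y. Origin: centre of the loop, on the underside; z up. The straight spine (at y = -17 mm) and the gate (at y = 17 mm) run along x: grip across y, over both. About 60 g.
- sunglasses_case: Black hard plastic sunglasses case, the thick one with round ends: 160 mm along x, 60 mm along y, 46 mm high, straight sides. Origin: centre of the underside; z up. Grip across y near the top. 80 to 150 g.
- bar_key: Small brass lock key on a straight bar-shaped wooden tag, stiff in one piece, lying flat; 105 mm long along x in all. Origin: underside, middle of the whole length. The tag is 65 x 22 x 12 mm, from x = -52 to 12 mm; the key goes on to x = 52 mm. Grip the tag at the origin across y (22 mm). About 60 g.
- call_bell: Look-alike, to be left: chrome desk call bell with a push knob on top and no lever, on a round black base 68 mm across, 56 mm high. Origin: centre of the underside.
- key_hoop: Look-alike, to be left: round steel key hoop, 64 mm across, of 8 mm bar, lying flat. Origin: its centre, on the underside.
- disc_key: Look-alike, to be left: the same sort of small brass key on a round wooden disc, 40 mm across and 12 mm thick; 80 mm long along x in all. Origin: middle of the whole length, on the underside.
- slim_case: Look-alike, to be left: slim flat black spectacles case with square ends, 150 mm along x, 40 mm along y, 18 mm high. Origin: centre of the underside.
Things that resemble listed ones, but are neither listed nor needed, are in the scene too. Leave any purple look-alike of the bike_bell alone. Leave any yellow look-alike of the sunglasses_case alone.

How it is judged:
At the end, for the whole second after the job is handed in: Case, carabiner and bicycle bell each inside its own tray compartment, on its floor (origin under 12 mm up), tilted under 0.2 rad (carabiner 0.25); bar-tag key inside the key box, below 75 mm; all four at rest; the call bell, hoop, disc key and slim case within 30 mm of their starts (x of sunglasses_case in the frame of kit_tray between 0.012 and 0.092 m and y of sunglasses_case in the frame of kit_tray between -0.095 and 0.095 m and z of each of sunglasses_case, carabiner, bike_bell in the frame of kit_tray below 0.012 m and angle between each of sunglasses_case, bike_bell's own z axis and vertical below 0.2 rad and x of carabiner in the frame of kit_tray between -0.092 and 0.008 m and y of carabiner in the frame of kit_tray between -0.095 and 0.015 m and angle between carabiner's own z axis and vertical below 0.25 rad and x of bike_bell in the frame of kit_tray between -0.092 and 0.008 m and y of bike_bell in the frame of kit_tray between 0.019 and 0.095 m and x of bar_key in the frame of key_box between -0.0575 and 0.0575 m and y of bar_key in the frame of key_box between -0.075 and 0.075 m and z of bar_key in the frame of key_box below 0.075 m and linear speed of each of sunglasses_case, carabiner, bike_bell, bar_key below 0.02 m/s and angular speed of each of sunglasses_case, carabiner, bike_bell, bar_key below 0.2 rad/s and distance of each of call_bell, key_hoop, disc_key, slim_case from where it was at the start of the episode below 0.03 m); the robot touches nothing.
It fails at once if a look-alike (call bell, round hoop, disc key or slim case) is moved more than 30 mm from its start (distance of any of call_bell, key_hoop, disc_key, slim_case from where it was at the start of the episode above 0.03 m).
It fails at once if the sunglasses case, carabiner or bicycle bell is dropped (falls free faster than 0.8 m/s: from over 30 mm) ((linear speed of sunglasses_case above 0.8 m/s and contact force between sunglasses_case and the fingers below 0.05 N) or (linear speed of carabiner above 0.8 m/s and contact force between carabiner and the fingers below 0.05 N) or (linear speed of bike_bell above 0.8 m/s and contact force between bike_bell and the fingers below 0.05 N)).
It also fails if it takes over 104 s, if anything falls off the work surface, if the arm or the gripper's body presses on something with over 40 N, if the wrist force passes 120 N, or if a joint passes its speed limit or range.

ROBOT

A 7-joint arm with a two-finger parallel gripper is mounted at the origin on the work surface. World frame = base frame: x ahead of the robot, y to its left, z up, the work surface at z = 0. Lengths are in m, angles in rad, forces in N, time in s.
With the tool pointing down it reaches from about 0.35 to 0.9 m from the base axis. Payload 8.1 kg.
Tool frame: the origin (TCP) lies between the finger pads; the fingertips stand 22 mm ahead of it and the grasp point (between the pads) lies 3 mm ahead of it (arm.tip_reach is the distance from the TCP to the fingertips, in m); z points along the fingers, y is the line along which they close (so a half turn about z gives the same grasp; the last joint's range is limited). The gripper opens to 92 mm and grips with 3 to 60 N. Pads are 19 mm wide; open, the fingers measure 130 mm over their backs; the gripper's body (75 mm by 190 mm) begins 47 mm behind the grasp point.
Start: joints at [-1.444, 0.434, 0.025, 1.573, -0.012, 1.134, -0.075], TCP at [0.142, 0.609, 0.249] pointing down, gripper open.
Joint ranges: [-2.62, 2.62], [-0.44, 2.09], [-1.27, 1.32], [0.08, 2.57], [-1.32, 4.46], [0.12, 2], [-2.74, 2.74]. Speed limits (rad/s): [2.22, 2.22, 3.01, 3.01, 3.14, 3.14, 3.14].

INTERFACE

Orientations are given as a rotation vector (axis times angle).
In Python, from cell import telemetry, vision, job, arm gives the robot as it stands. The module is installed in compiled form; this text tells all that it offers.
- The arm moves only by the shell command python3 -m creep 'ROWS' [FORCE]. ROWS is text: rows parted by semicolons, each of 7 numbers parted by spaces: the finger opening in cm, from 0 to 9.18, then the shift along the tool's x, y, z in cm, then the turn, a rotation vector about the tool's x, y, z in degrees. A call has 1 to 5 rows; each row is the pose to reach, as a shift and turn from the pose commanded when the call began, along the tool's axes at that moment; what a row does not reach only later rows make up. A row lasts 1/8 s, in which the tool goes at most 62.5 mm and 10.7 degrees, less where a joint would pass 70% of its speed; a pose out of reach is approached as far as the arm can. A call with a gripper value outside its range is refused whole. The fingers move at their own pace and stop on an object; FORCE is the grip in N (left out, the last holds). Time passes only in rows, so rows that repeat a pose let the fingers close. It gives the time, the measured TCP pose, the force, the opening and the grip force at its end, in the units of the state.
- telemetry.observe(): the state, without advancing time (a new reading comes with each control period).
- vision.get_image(name): name is "scene" or "top"; returns the picture (480x640x3 uint8, red, green, blue); there is no depth.
- vision.camera_info(name): a dict with "fov_y" (degrees; the focal length in pixels is half the picture's height over the tangent of half this angle, whatever the lens; pixels are square), "cx", "cy" (the principal point, pixels), "dist_coeffs" ([k1, k2, p1, p2, k3] as OpenCV has them; the pictures are not rectified), "extrinsics" (4x4, takes a point from camera to world coordinates). Camera axes: x right, y down, z forward; pixel columns grow to the right and rows downward; lengths in m; the calibration is good to about 2 mm. A picture is of the moment at which its call begins. camera_info takes no time and is no camera call.
- job.sign_off(): hands the job in; it is judged then, once.
The state is a dict: "clock": time; "joints": joint angles; "dq": joint speeds; "joint_efforts": joint torques, N m; "position": TCP position; "ee_rot": TCP orientation; "force": force on the tool from outside, world axes, zero at the start; "ft_torque": the same for the moment, N m; "width": opening from 0.0 (shut) to 1.0 (fully open); "gripper_force": force on a finger pad.
Only numpy, scipy, OpenCV 4.12 (cv2) and the standard library are available. Lean on these libraries where they do the work, as an engineer would, in place of code of your own. Each camera call takes 0.05 s, during which the arm holds its last target. There are 200 camera calls.

## Working session

There is one attempt and no reset: what is moved stays moved. The work goes in short steps, Python scripts to look and compute and a shell command to move; the robot and the scene stay as the last step left them, time stands still between calls to the robot, and variables do not carry over. Pictures are saved under pics/ and viewed, at most 14 in all, crops included, and the job is handed in when it is done.

```bash
mkdir -p pics; ls
python3 - <<'E'
from cell import telemetry, vision
import cv2,numpy as np
for n in("scene","top"):
    im=vision.get_image(n); cv2.imwrite(f"pics/{n}0.png",im[:,:,::-1]); print(n,vision.camera_info(n))
print(telemetry.observe())
E
```

```text
pics
scene {'fov_y': 43.69500783095975, 'cx': 316.9488795155281, 'cy': 245.94636187478656, 'dist_coeffs': array([-0.08302564,  0.        ,  0.        ,  0.        ,  0.        ]), 'extrinsics': array([[ 0.73620101,  0.46689757, -0.48991298,  1.29062531],
       [ 0.67673365, -0.51461616,  0.52649955, -0.764434  ],
       [-0.00629577, -0.7191501 , -0.69482623,  1.12673286],
       [ 0.        ,  0.        ,  0.        ,  1.        ]])}
top {'fov_y': 53.47568343114621, 'cx': 318.6421719874154, 'cy': 238.20803979487374, 'dist_coeffs': array([-0.03516455,  0.        ,  0.        ,  0.        ,  0.        ]), 'extrinsics': array([[-0.01409153, -0.99079419,  0.13464135,  0.39901747],
       [-0.99955713,  0.01748806,  0.02407715,  0.0500259 ],
       [-0.02621011, -0.13424244, -0.99060184,  1.0900217 ],
       [ 0.        ,  0.        ,  0.        ,  1.        ]])}
{'clock': 0.1, 'joints': array([-1.44360904,  0.43515177,  0.02495278,  1.57398173, -0.01162211,
        1.13399211, -0.07511702]), 'dq': array([ 0.00064957, -0.00275947,  0.00109959, -0.0035591 , -0.00122117,
       -0.00041798,  0.00148901]), 'joint_efforts': array([ 3.01407039e-03, -6.69130683e+01,  9.88126695e-01, -3.15147436e+01,
       -6.03987998e-02,  3.74381198e-02,  7.56682653e-05]), 'position': array([0.14229138, 0.60816104, 0.24803356]), 'ee_rot': array([-3.60267931e-01, -3.12080456e+00,  2.17815195e-03]), 'force': array([0.48421623, 0.03451199, 0.16576621]), 'ft_torque': array([-0.02178307, -0.00695355,  0.04286955]), 'gripper_force': 0.0, 'width': 0.9996822429829209}
```

View pics/top0.png

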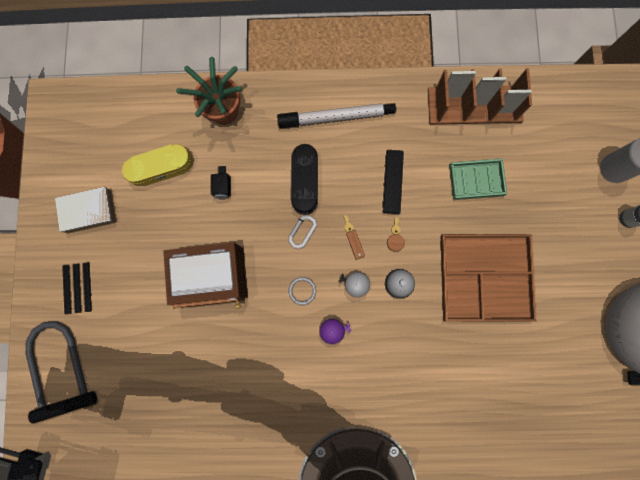

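View pics/scene0.png

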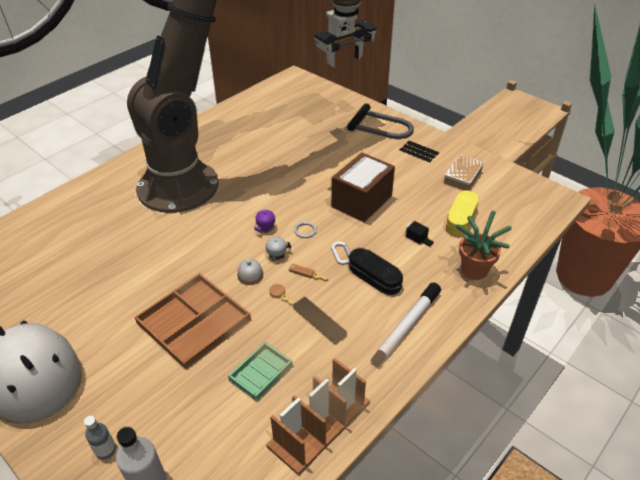

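The top view (up = +x, left = +y) shows: case (304,179), carabiner (303,232), bar key (354,238), bike bell (357,284, lever at 342,279), call bell (400,283), hoop (302,291), disc key (396,238), slim case (393,181), tray (488,278), key box (204,274), purple bell (332,331). Next, enlarged crops.

```bash
cat > h.py <<'E'
import numpy as np, cv2
from cell import telemetry, vision
from scipy.spatial.transform import Rotation as R
def ray(n,px):
    c=vision.camera_info(n); f=240/np.tan(np.radians(c['fov_y']/2))
    K=np.array([[f,0,c['cx']],[0,f,c['cy']],[0,0,1]]); E=c['extrinsics']
    u=cv2.undistortPoints(np.array(px,float).reshape(-1,1,2),K,c['dist_coeffs']).reshape(-1,2)
    return E[:3,3], np.c_[u,np.ones(len(u))]@E[:3,:3].T
def plane(n,px,z):
    o,d=ray(n,px); return o+d*((z-o[2])/d[:,2])[:,None]
def proj(n,P):
    c=vision.camera_info(n); f=240/np.tan(np.radians(c['fov_y']/2))
    K=np.array([[f,0,c['cx']],[0,f,c['cy']],[0,0,1]]); E=np.linalg.inv(c['extrinsics'])
    return cv2.projectPoints(np.array(P,float),cv2.Rodrigues(E[:3,:3])[0],E[:3,3],K,c['dist_coeffs'])[0].reshape(-1,2)
def shift(x,y,z,yaw):
    """row numbers (cm, deg) from the present pose to world TCP x,y,z, pointing down, tool y (closing line) along world yaw (deg)"""
    s=telemetry.observe(); R0=R.from_rotvec(s['ee_rot'])
    best=None
    for a in (yaw,yaw+180):
        a=np.radians(a); yv=np.array([np.cos(a),np.sin(a),0]); zv=np.array([0,0,-1.])
        Rt=R.from_matrix(np.c_[np.cross(yv,zv),yv,zv]); rv=(R0.inv()*Rt).as_rotvec(degrees=True)
        if best is None or np.linalg.norm(rv)<np.linalg.norm(best): best=rv
    d=R0.inv().apply(np.array([x,y,z])-s['position'])*100
    print('shift cm',d.round(2),'turn deg',best.round(1),'j7',s['joints'][6].round(2))
E
python3 - <<'E'
import cv2
a=cv2.imread('pics/top0.png')
cv2.imwrite('pics/c1.png',cv2.resize(a[138:308,285:423],None,fx=3.5,fy=3.5,interpolation=cv2.INTER_CUBIC))
l=a[225:330,155:255]; r=a[225:330,435:545]
import numpy as np
cv2.imwrite('pics/c2.png',cv2.resize(np.hstack([l,r]),None,fx=3.5,fy=3.5,interpolation=cv2.INTER_CUBIC))
E
```

```text
(no output)
```

View pics/c1.png

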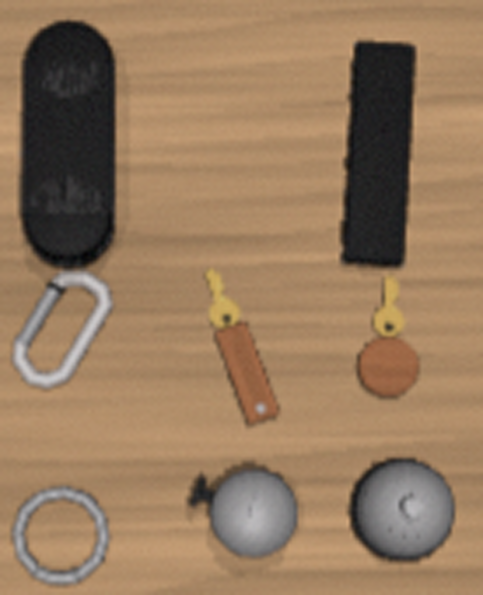

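View pics/c2.png

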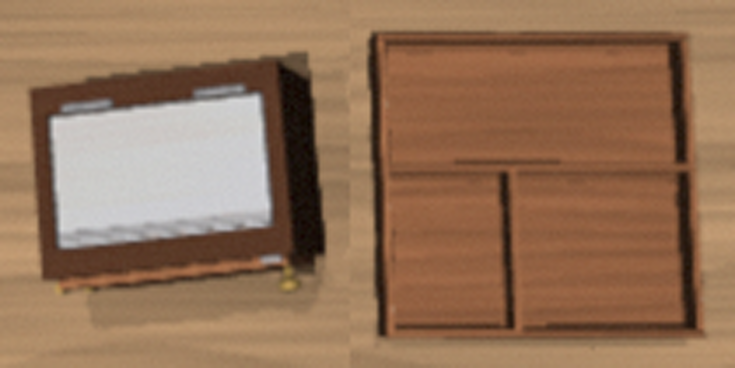

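Run:
```python
from h import *
np.set_printoptions(precision=4,suppress=True)
c=lambda p,ox,oy:(np.array(p,float)+.5)/3.5-.5+[ox,oy]
C=lambda p:c(p,285,138)
def show(n,P): print(n,P[:,:2].tolist().__repr__() if 0 else '\n',P[:,:2])
show('case far,left,right,near top z46',plane('top',C([(67,22),(23,140),(115,140),(69,247)]),.046))
show('case near base z0',plane('top',C([(69,268)]),.0))
show('carab top,bot, gate2, spine2, c',plane('top',C([(85,272),(45,388),(55,285),(20,345),(106,312),(73,372),(62,330)]),.005))
show('key tip, tag corners',plane('top',C([(211,269)]),.004)); show('',plane('top',C([(248,425),(279,412),(214,333),(247,322)]),.012))
show('bell centre/L/R z35',plane('top',C([(253,512),(210,512),(297,512)]),.035)); show('lever z24',plane('top',C([(198,491)]),.024))
show('call',plane('top',C([(402,510)]),.03)); show('hoop',plane('top',C([(61,536)]),.004))
show('disc c,tip',plane('top',C([(388,367),(391,279)]),.01)); show('slim',plane('top',C([(356,42),(414,44),(404,265),(343,262)]),.018))
b=plane('top',c([(30,90),(278,64),(292,262),(43,280)],155,225),.110); show('box',b)
t=plane('top',c([(379,33),(688,34),(703,334),(384,336)],335,225),.025); show('tray',t)
for q in (b,t):
    print('c',q.mean(0)[:2],'yaw',[np.degrees(np.arctan2(*(v[[1,0]]))) for v in (q[0]-q[1],q[3]-q[2],)],[np.degrees(np.arctan2(*(v[[1,0]]))) for v in (q[0]-q[3],q[1]-q[2])],[np.linalg.norm(q[i]-q[i-1]) for i in range(4)])
```

```text
case far,left,right,near top z46 
 [[0.7583 0.1062]
 [0.6799 0.1354]
 [0.6786 0.076 ]
 [0.6091 0.1064]]
case near base z0 
 [[0.6041 0.109 ]]
carab top,bot, gate2, spine2, c 
 [[0.6003 0.0981]
 [0.5235 0.1253]
 [0.5919 0.1181]
 [0.5523 0.1415]
 [0.5732 0.0846]
 [0.5338 0.1068]
 [0.5618 0.1137]]
key tip, tag corners 
 [[0.6009 0.0148]]
 
 [[ 0.4963 -0.0067]
 [ 0.5045 -0.0269]
 [ 0.5569  0.014 ]
 [ 0.5638 -0.0077]]
bell centre/L/R z35 
 [[ 0.4393 -0.0073]
 [ 0.4397  0.0198]
 [ 0.4388 -0.0349]]
lever z24 
 [[0.4536 0.0268]]
call 
 [[ 0.4392 -0.1016]]
hoop 
 [[0.4268 0.1158]]
disc c,tip 
 [[ 0.5329 -0.0987]
 [ 0.5909 -0.1028]]
slim 
 [[ 0.7498 -0.0844]
 [ 0.7476 -0.1228]
 [ 0.5986 -0.1104]
 [ 0.6013 -0.0708]]
box 
 [[0.5123 0.4   ]
 [0.5254 0.2504]
 [0.4082 0.2411]
 [0.3994 0.389 ]]
tray 
 [[ 0.5482 -0.2038]
 [ 0.5441 -0.4023]
 [ 0.3538 -0.3982]
 [ 0.3561 -0.1978]]
c [0.4613 0.3201] yaw [np.float64(95.0131192462035), np.float64(93.389135200556)] [np.float64(5.558337227425797), np.float64(4.548471637751176)] [np.float64(0.11342034246461616), np.float64(0.15010388024811888), np.float64(0.11761709803395295), np.float64(0.14813028301946565)]
c [ 0.4506 -0.3005] yaw [np.float64(88.80090120626053), np.float64(89.34904275749241)] [np.float64(-1.7861860821354805), np.float64(-1.231485808303609)] [np.float64(0.19222313021519635), np.float64(0.19851611718413972), np.float64(0.1902960184953669), np.float64(0.20038732086700878)]
```

Run:
```python
from h import *
print(R.from_rotvec(telemetry.observe()['ee_rot']).as_matrix().round(3))
print(plane('top',[(332,331)],.04))
shift(.68,.106,.15,90)
```

```text
[[-0.974  0.228 -0.   ]
 [ 0.228  0.974 -0.001]
 [-0.    -0.001 -1.   ]]
[[0.33813151 0.0494307  0.04      ]]
shift cm [-63.8  -36.63   9.86] turn deg [ -0.1  -0.  -13.2] j7 -0.08
```

```bash
python3 -m creep '9.1 -25 -14.4 0 0 0 -13.2; 9.1 -25 -14.4 0 0 0 -13.2; 9.1 -25 -14.4 0 0 0 -13.2; 9.1 -25 -14.4 0 0 0 -13.2; 9.1 -25 -14.4 0 0 0 -13.2' 20; python3 -c "
from h import *
shift(.68,.106,.15,90)"
```

```text
clock: 0.72
position: [0.3554, 0.4084, 0.2486]
ee_rot: [0.005, 3.141, -0.002]
force: [0.5, 0.3, 0.5]
width: 0.995
gripper_force: 0.0
shift cm [-32.54 -30.13   9.91] turn deg [-0.1  0.  -0.2] j7 0.63
```

```bash
python3 -m creep '9.1 -22 -20 0 0 0 0; 9.1 -22 -20 0 0 0 0; 9.1 -22 -20 0 0 0 0; 9.1 -22 -20 0 0 0 0; 9.1 -22 -20 0 0 0 0'>/dev/null; python3 -m creep '9.1 -10 -10 8 0 0 0; 9.1 -10 -10 8 0 0 0; 9.1 -10 -10 8 0 0 0; 9.1 -10 -10 8 0 0 0; 9.1 -10 -10 8 0 0 0'; python3 -c "
from h import *
shift(.68,.106,.046,90)"
```

```text
clock: 1.98
position: [0.6727, 0.1124, 0.1686]
ee_rot: [0.002, -3.141, -0.001]
force: [-0.3, 0.5, -0.3]
width: 0.993
gripper_force: 0.0
shift cm [-0.74 -0.65 12.26] turn deg [ 0.  -0.   0.1] j7 1.43
```

```bash
python3 -m creep '9.1 -0.7 -0.6 4 0 0 0; 9.1 -0.7 -0.6 8 0 0 0; 9.1 -0.7 -0.6 11 0 0 0; 9.1 -0.7 -0.6 12.2 0 0 0; 9.1 -0.7 -0.6 12.2 0 0 0'; python3 -m creep '5 0 0 0 0 0 0; 5 0 0 0 0 0 0; 5 0 0 0 0 0 0; 5 0 0 0 0 0 0; 5 0 0 0 0 0 0' 20;  python3 -m creep '5 0 0 0 0 0 0; 5 0 0 0 0 0 0; 5 0 0 0 0 0 0' 20
```

```text
clock: 2.6
position: [0.6799, 0.1067, 0.0471]
ee_rot: [0.003, -3.141, -0.001]
force: [0.3, 0.2, 0.5]
width: 0.993
gripper_force: 0.0
clock: 3.22
position: [0.6805, 0.1057, 0.0473]
ee_rot: [-0.001, 3.141, 0.001]
force: [-1.6, 0.7, 6.6]
width: 0.65
gripper_force: 19.9
clock: 3.6
position: [0.6805, 0.1057, 0.0473]
ee_rot: [-0.001, 3.141, 0.001]
force: [-0.5, -0.1, 5.4]
width: 0.654
gripper_force: 20.0
```

```bash
python3 -m creep '5 0 0 -1 0 0 0; 5 0 0 -4 0 0 0; 5 0 0 -8 0 0 0; 5 0 0 -11 0 0 0; 5 0 0 -12 0 0 0' 25; python3 -m creep '5 2 -4 0 0 0 10; 5 4 -8 0 0 0 20; 5 6 -12 0 0 0 30; 5 8 -16 0 0 0 40; 5 10 -20 0 0 0 50'; python3 -c "
from h import *
shift(.5026,-.3016,.12,-1.2)"
```

```text
clock: 4.22
position: [0.681, 0.1055, 0.169]
ee_rot: [-0.001, 3.139, 0.001]
force: [-0.2, -1.0, -1.2]
width: 0.653
gripper_force: 24.9
clock: 4.85
position: [0.5788, -0.0956, 0.1658]
ee_rot: [-1.335, -2.843, 0.001]
force: [0.0, -0.5, -1.9]
width: 0.647
gripper_force: 24.9
shift cm [-10.98 -19.01   4.59] turn deg [-0.1 -0.  40.9] j7 1.0
```

```bash
python3 -m creep '5 -3 -5 0 0 0 10; 5 -6 -10 0 0 0 20; 5 -9 -15 0 0 0 30; 5 -11 -19 0 0 0 40; 5 -11 -19 0 0 0 40.9'; python3 -m creep '5 0 0 1 0 0 0; 5 0 0 2 0 0 0; 5 0 0 3 0 0 0; 5 0 0 4 0 0 0;5 0 0 4 0 0 0'; python3 -c "
from h import *
cv2.imwrite('pics/t1.png',cv2.resize(vision.get_image('top')[200:340,380:580],None,fx=3.5,fy=3.5,interpolation=cv2.INTER_CUBIC)[:,:,::-1])
shift(.5026,-.3016,.052,-1.2)"
```

```text
clock: 5.48
position: [0.5024, -0.3051, 0.1662]
ee_rot: [-2.248, -2.194, 0.005]
force: [0.9, 0.6, -0.6]
width: 0.656
gripper_force: 24.9
clock: 6.1
position: [0.5051, -0.3004, 0.1257]
ee_rot: [-2.237, -2.204, 0.001]
force: [0.2, 0.8, -1.3]
width: 0.652
gripper_force: 24.9
shift cm [-0.09 -0.27  7.43] turn deg [-0.  -0.   0.3] j7 0.81
```

View pics/t1.png

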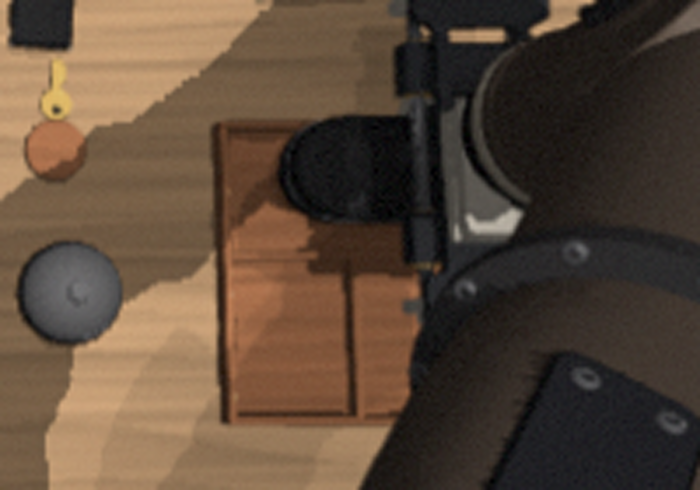

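```bash
python3 -m creep '5 -0.1 -0.2 2 0 0 0.3; 5 -0.1 -0.2 4 0 0 0.3; 5 -0.1 -0.25 6 0 0 0.3; 5 -0.1 -0.25 6.8 0 0 0.3; 5 -0.1 -0.25 7 0 0 0.3'; python3 -c "
from h import *
shift(.5026,-.3016,.0523,-1.2)"
```

```text
clock: 6.78
position: [0.5031, -0.302, 0.0568]
ee_rot: [2.244, 2.198, 0.0]
force: [-0.0, 0.1, -1.5]
width: 0.656
gripper_force: 24.9
shift cm [ 0.04 -0.05  0.45] turn deg [0. 0. 0.] j7 0.87
```

```bash
python3 -m creep '5 0 0 0.3 0 0 0; 5 0 0 0.45 0 0 0; 5 0 0 0.45 0 0 0' ;python3 -m creep '6.6 0 0 0 0 0 0; 7.5 0 0 0 0 0 0; 8 0 0 0 0 0 0; 8 0 0 0 0 0 0; 8 0 0 0 0 0 0'; python3 -m creep '8 0 0 -1 0 0 0; 8 0 0 -3 0 0 0; 8 0 0 -7 0 0 0; 8 0 0 -11 0 0 0; 8 0 0 -12 0 0 0'; python3 -c "
from h import *
shift(.562,.112,.12,60)"
```

```text
clock: 7.15
position: [0.5031, -0.3019, 0.0525]
ee_rot: [2.244, 2.198, 0.0]
force: [0.5, -0.9, -1.9]
width: 0.651
gripper_force: 24.9
clock: 7.78
position: [0.503, -0.3019, 0.0522]
ee_rot: [2.244, 2.199, 0.0]
force: [0.3, -0.4, -0.3]
width: 0.876
gripper_force: 0.0
clock: 8.4
position: [0.504, -0.3029, 0.1754]
ee_rot: [2.241, 2.195, 0.003]
force: [0.6, 0.2, -0.3]
width: 0.872
gripper_force: 0.0
shift cm [41.61  4.91  5.48] turn deg [  0.2   0.2 -61.2] j7 0.78
```

```bash
python3 -m creep '7 5 0.6 0 0 0 -10; 7 10 1.2 0 0 0 -20; 7 15 1.8 0 0 0 -30; 7 20 2.4 0 0 0 -40; 7 25 3 0 0 0 -50' >/dev/null; python3 -c "
from h import *
shift(.562,.112,.12,60)"
```

```text
shift cm [ 8.82 13.9   5.2 ] turn deg [ -0.   -0.  -10.8] j7 1.05
```

```bash
python3 -m creep '7 2.9 4.6 1 0 0 -5; 7 5.8 9.2 2 0 0 -10; 7 8.8 13.9 4 0 0 -10.8; 7 8.8 13.9 5 0 0 -10.8; 7 8.8 13.9 5 0 0 -10.8'; python3 -c "
from h import *
im=vision.get_image('top')[:,:,::-1]; cv2.imwrite('pics/t2.png',cv2.resize(im[190:340,270:430],None,fx=3.5,fy=3.5,interpolation=cv2.INTER_CUBIC))
im=vision.get_image('scene')[:,:,::-1]; cv2.imwrite('pics/s2.png',im)
shift(.562,.112,.0245,60)"
```

```text
clock: 9.65
position: [0.5624, 0.1094, 0.1212]
ee_rot: [-0.822, -3.03, 0.003]
force: [0.2, -0.9, -0.5]
width: 0.762
gripper_force: 0.0
shift cm [0.3  0.26 9.79] turn deg [-0.   0.  -0.5] j7 0.94
```

```bash
python3 -m creep '7 0.15 0.15 3 0 0 -0.5; 7 0.15 0.15 6 0 0 -0.5; 7 0.15 0.15 8.5 0 0 -0.5; 7 0.15 0.15 9.4 0 0 -0.5; 7 0.15 0.15 9.6 0 0 -0.5'; python3 -c "
from h import *
shift(.562,.112,.0245,60)"
```

```text
clock: 10.38
position: [0.5632, 0.1112, 0.0266]
ee_rot: [0.812, 3.035, -0.0]
force: [-0.1, 0.3, 0.7]
width: 0.761
gripper_force: 0.0
shift cm [0.14 0.01 0.21] turn deg [0.  0.  0.1] j7 0.99
```

```bash
python3 -m creep '7 0.1 0 0.2 0 0 0; 6 0.1 0 0.2 0 0 0; 5 0.1 0 0.2 0 0 0; 3.5 0.1 0 0.2 0 0 0; 3.5 0.1 0 0.2 0 0 0' 20;python3 -m creep '3.5 0 0 0 0 0 0; 3.5 0 0 0 0 0 0; 3.5 0 0 0 0 0 0'; python3 -m creep '3.5 0 0 -1 0 0 0; 3.5 0 0 -4 0 0 0; 3.5 0 0 -8 0 0 0; 3.5 0 0 -11 0 0 0;3.5 0 0 -12 0 0 0'; python3 -c "
from h import *
t=np.radians(-1.2);x,y=np.array([.4506,-.3005])+np.array([[np.cos(t),-np.sin(t)],[np.sin(t),np.cos(t)]])@[-.042,-.040];print(x,y)
shift(x,y,.12,88.8)"
```

```text
clock: 11.0
position: [0.5622, 0.1127, 0.0245]
ee_rot: [0.81, 3.035, 0.001]
force: [-1.2, 0.4, 1.9]
width: 0.469
gripper_force: 19.9
clock: 11.38
position: [0.5621, 0.1127, 0.0244]
ee_rot: [0.81, 3.035, 0.001]
force: [-0.5, 0.5, 6.5]
width: 0.466
gripper_force: 19.9
clock: 12.0
position: [0.5628, 0.1126, 0.1462]
ee_rot: [0.809, 3.033, 0.002]
force: [-0.3, -0.6, -1.9]
width: 0.469
gripper_force: 19.9
0.40777151449872223 -0.3396116457038928
shift cm [ -9.08 -46.94   2.54] turn deg [  0.1   0.1 -28.7] j7 0.94
```

```bash
python3 -m creep '3.5 -1 -5 0 0 0 -6; 3.5 -2 -10 0 0 0 -12; 3.5 -3 -15 0 0 0 -18; 3.5 -4 -20 0 0 0 -24; 3.5 -5 -25 0 0 0 -28.7' >/dev/null; python3 -c "
from h import *
shift(.4078,-.3396,.10,88.8)"
```

```text
shift cm [  6.81 -21.03   4.36] turn deg [ 0.  -0.1  0.2] j7 1.83
```

```bash
python3 -m creep '3.5 1.5 -5 0 0 0 0; 3.5 3 -10 0 0 0 0; 3.5 4.5 -15 1 0 0 0; 3.5 6.8 -20 2 0 0 0; 3.5 6.8 -21 3 0 0 0'>/dev/null;  python3 -m creep '3.5 0 0 0 0 0 0; 3.5 0 0 0 0 0 0'; python3 -c "
from h import *
im=vision.get_image('top')[:,:,::-1]; cv2.imwrite('pics/t3.png',cv2.resize(im[200:340,400:570],None,fx=3.5,fy=3.5,interpolation=cv2.INTER_CUBIC))
shift(.4078,-.3396,.0295,88.8)"
```

```text
clock: 13.5
position: [0.4092, -0.3361, 0.114]
ee_rot: [-0.029, -3.141, -0.002]
force: [-0.9, 0.2, -0.9]
width: 0.471
gripper_force: 19.9
shift cm [ 0.15 -0.36  8.47] turn deg [0.  0.  0.2] j7 2.3
```

View pics/t3.png

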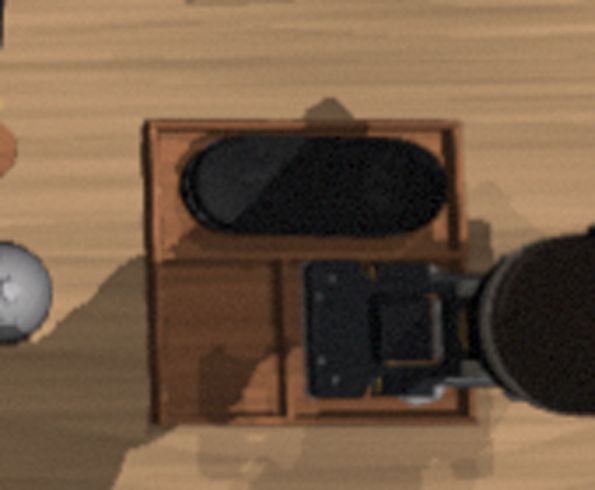

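The case lies flat inside the long compartment (crop 183–448, 135–235). The gripper is centred over the larger short compartment with the carabiner peeking out below at (425,395), so I'll lower it.

```bash
python3 -m creep '3.5 0.15 -0.36 2 0 0 0.2; 3.5 0.15 -0.36 4 0 0 0.2; 3.5 0.15 -0.36 6 0 0 0.2; 3.5 0.15 -0.36 7.5 0 0 0.2; 3.5 0.15 -0.36 7.9 0 0 0.2'>/dev/null;  python3 -m creep '3.5 0 0 0.2 0 0 0; 3.5 0 0 0.3 0 0 0; 3.5 0 0 0.4 0 0 0'; python3 -c "
from h import *
shift(.4078,-.3396,.0295,88.8)"
```

```text
clock: 14.55
position: [0.4072, -0.3415, 0.0316]
ee_rot: [0.038, 3.141, -0.001]
force: [-0.9, 0.3, -0.6]
width: 0.467
gripper_force: 19.9
shift cm [-0.05  0.19  0.21] turn deg [-0.   0.  -0.2] j7 2.35
```

Now release with a small opening, then retreat straight up.

```bash
python3 -m creep '3.5 0 0.1 0.1 0 0 0; 3.5 0 0.1 0.2 0 0 0; 4.6 0 0.1 0.2 0 0 0; 5.2 0 0.1 0.2 0 0 0; 5.2 0 0.1 0.2 0 0 0'; python3 -m creep '5.2 0 0 0 0 0 0; 5.2 0 0 -1 0 0 0; 5.2 0 0 -4 0 0 0; 5.2 0 0 -8 0 0 0; 5.2 0 0 -12 0 0 0'; python3 -c "
from h import *
shift(.5507,-.001,.12,107.4)"
```

```text
clock: 15.18
position: [0.407, -0.3403, 0.0292]
ee_rot: [0.038, 3.141, 0.0]
force: [-0.2, -0.1, 0.6]
width: 0.562
gripper_force: 0.0
clock: 15.8
position: [0.4068, -0.3402, 0.151]
ee_rot: [0.038, 3.141, -0.0]
force: [0.7, -0.6, -0.2]
width: 0.565
gripper_force: 0.0
shift cm [-13.57  34.26   3.1 ] turn deg [ -0.    0.  -18.8] j7 2.29
```

```bash
python3 -m creep '8 0 5 0 0 0 10; 8 0 10 0 0 0 20; 8 -1 15 0 0 0 30; 8 -2 20 0 0 0 40; 8 -3 25 0 0 0 50' 15 >/dev/null; python3 -c "
from h import *
shift(.4393,-.0073,.12,0)"
```

```text
shift cm [6.74 4.86 3.  ] turn deg [ 0.1  0.  38.4] j7 0.95
```

```bash
python3 -m creep '8 2 1.5 0 0 0 10; 8 4 3 0 0 0 20; 8 6.7 4.9 1 0 0 30; 8 6.7 4.9 2 0 0 38.4; 8 6.7 4.9 2.5 0 0 38.4'>/dev/null; python3 -m creep '8 0 0 0 0 0 0; 8 0 0 0 0 0 0'; python3 -c "
from h import *
im=vision.get_image('scene')[:,:,::-1]; cv2.imwrite('pics/s3.png',cv2.resize(im[160:330,190:390],None,fx=3.5,fy=3.5,interpolation=cv2.INTER_CUBIC))
shift(.4393,-.0073,.043,0)"
```

```text
clock: 17.3
position: [0.4393, -0.0094, 0.1246]
ee_rot: [2.213, 2.23, 0.001]
force: [-0.4, 0.9, 0.6]
width: 0.868
gripper_force: 0.0
shift cm [0.21 0.   8.16] turn deg [ 0.  -0.   0.4] j7 0.21
```

View pics/s3.png

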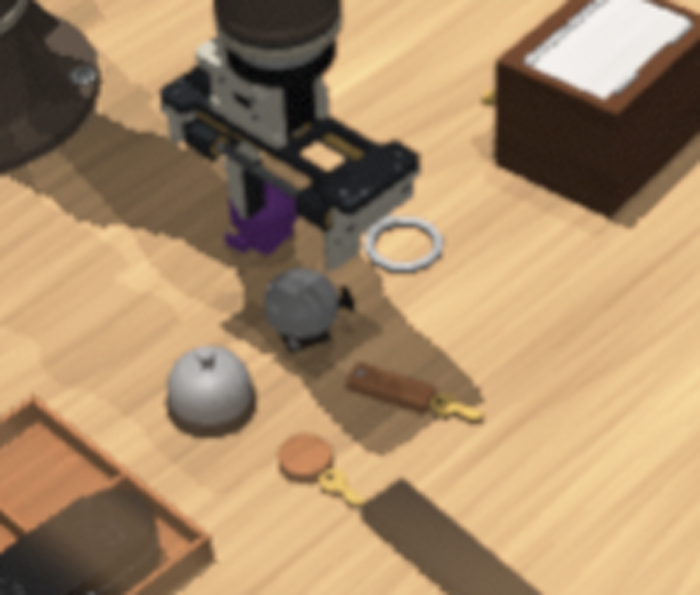

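The bell stands at (302,305) in the crop, free between the open fingers, with its lever pointing right at (347,298). I'll cross-check its position from this view, then descend partway.

```bash
python3 -c "
from h import *
print(plane('scene',[((302.5)/3.5-.5+190,(303.5)/3.5-.5+160)],.037))"; python3 -m creep '8 0.2 0 2 0 0 0.4; 8 0.2 0 4 0 0 0.4; 8 0.2 0 5 0 0 0.4; 8 0.2 0 5 0 0 0.4'
```

```text
[[ 0.44330958 -0.0116992   0.037     ]]
clock: 17.85
position: [0.4388, -0.0072, 0.074]
ee_rot: [-2.222, -2.221, 0.001]
force: [0.1, 0.8, 0.5]
width: 0.87
gripper_force: 0.0
```

```bash
python3 -m creep '8 -0.1 0.1 1 0 0 0; 8 -0.1 0.1 2 0 0 0; 8 -0.1 0.1 3 0 0 0; 8 -0.1 0.1 3.1 0 0 0; 8 -0.1 0.1 3.1 0 0 0'; python3 -m creep '7 0 0 0 0 0 0; 6 0 0 0 0 0 0; 5 0 0 0 0 0 0; 4.5 0 0 0 0 0 0; 4.5 0 0 0 0 0 0' 20;python3 -m creep '4.5 0 0 0 0 0 0;  4.5 0 0 0 0 0 0; 4.5 0 0 -1 0 0 0; 4.5 0 0 -2 0 0 0;4.5 0 0 -2 0 0 0'; python3 -c "
from h import *
im=vision.get_image('scene')[:,:,::-1]; cv2.imwrite('pics/s4.png',cv2.resize(im[160:330,190:390],None,fx=3.5,fy=3.5,interpolation=cv2.INTER_CUBIC))"
```

```text
clock: 18.48
position: [0.4399, -0.008, 0.0431]
ee_rot: [-2.222, -2.221, 0.001]
force: [-0.7, 0.5, -0.1]
width: 0.871
gripper_force: 0.0
clock: 19.1
position: [0.4399, -0.0079, 0.0433]
ee_rot: [-2.221, -2.221, -0.0]
force: [-2.7, -0.4, 5.4]
width: 0.592
gripper_force: 20.0
clock: 19.73
position: [0.4407, -0.0078, 0.0641]
ee_rot: [2.221, 2.221, 0.002]
force: [-0.5, 0.2, -0.8]
width: 0.596
gripper_force: 20.0
```

View pics/s4.png

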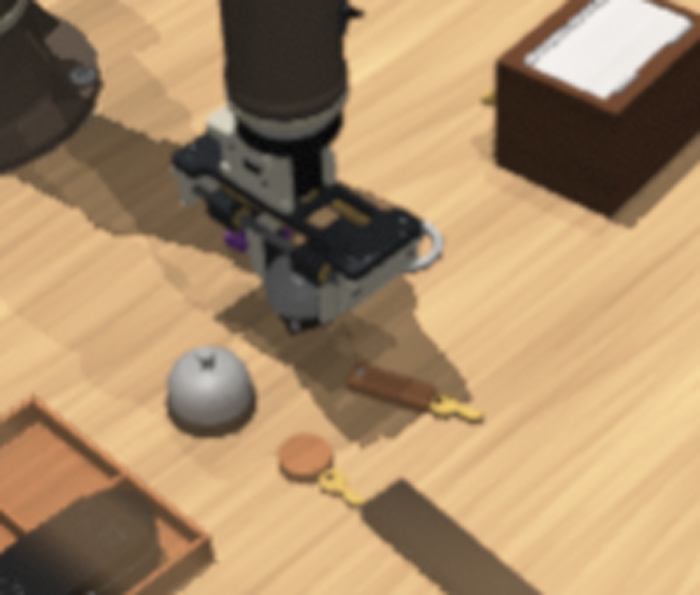

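The bell is held upright with its clamp clear of the table at (297,325). I'll lift it and carry it to the smallest compartment.

```bash
python3 -m creep '4.5 0 0 -3 0 0 0; 4.5 0 0 -6 0 0 0; 4.5 0 0 -9 0 0 0; 4.5 0 0 -9 0 0 0' >/dev/null; python3 -m creep '4.5 -4 -0.6 0 0 0 10; 4.5 -8 -1.2 0 0 0 20; 4.5 -12 -1.8 0 0 0 30; 4.5 -16 -2.4 0 0 0 40; 4.5 -20 -3 0 0 0 50'; python3 -c "
from h import *
shift(.4038,-.2425,.10,-55)"
```

```text
clock: 20.9
position: [0.4093, -0.2088, 0.1522]
ee_rot: [-2.955, -1.066, 0.001]
force: [1.2, 0.7, -2.5]
width: 0.595
gripper_force: 20.0
shift cm [-2.57  2.25  5.22] turn deg [-0.   0.   4.7] j7 -0.09
```

```bash
python3 -m creep '4.5 -1 1 0 0 0 4.7; 4.5 -2.5 2.2 0 0 0 4.7; 4.5 -2.5 2.2 2 0 0 4.7; 4.5 -2.5 2.2 4 0 0 4.7; 4.5 -2.5 2.2 5 0 0 4.7'>/dev/null; python3 -m creep '4.5 0 0 0 0 0 0; 4.5 0 0 0 0 0 0'; python3 -c "
from h import *
im=vision.get_image('scene')[:,:,::-1]; cv2.imwrite('pics/s5.png',cv2.resize(im[180:380,110:310],None,fx=3,fy=3,interpolation=cv2.INTER_CUBIC))
shift(.4038,-.2425,.0483,-55)"
```

```text
clock: 21.78
position: [0.4053, -0.2409, 0.1036]
ee_rot: [2.993, 0.953, 0.001]
force: [0.2, 0.6, -1.4]
width: 0.596
gripper_force: 20.0
shift cm [-0.22  0.03  5.54] turn deg [ 0.  -0.   0.3] j7 0.01
```

View pics/s5.png

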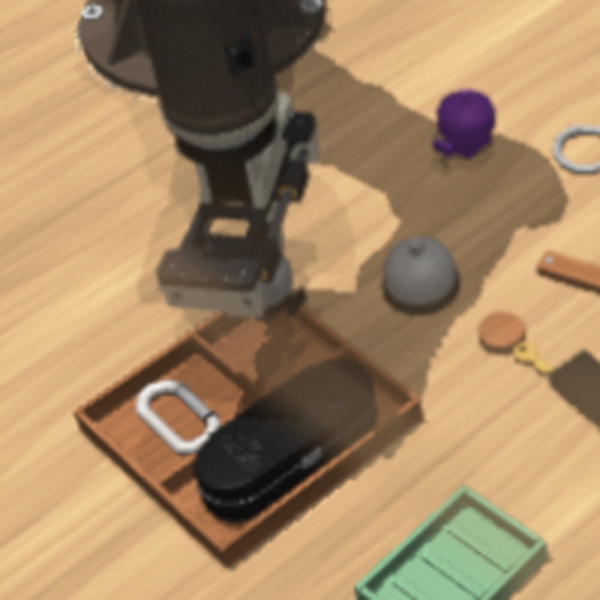

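The carabiner is flat at (178,415) in its compartment and the case is in the long one. The bell's lever shows at (295,300) over the smallest compartment, so I'll lower it.

```bash
python3 -m creep '4.5 -0.2 0 1.5 0 0 0.3; 4.5 -0.2 0 3 0 0 0.3; 4.5 -0.2 0 4.5 0 0 0.3; 4.5 -0.2 0 5.1 0 0 0.3; 4.5 -0.2 0 5.2 0 0 0.3'; python3 -m creep '4.5 0 0 0.2 0 0 0; 4.5 0 0 0.4 0 0 0; 4.5 0 0 0.4 0 0 0'; python3 -c "
from h import *
shift(.4038,-.2425,.0483,-55)"
```

```text
clock: 22.45
position: [0.403, -0.2421, 0.0507]
ee_rot: [-2.996, -0.944, 0.001]
force: [0.5, 0.2, 0.0]
width: 0.595
gripper_force: 20.0
clock: 22.82
position: [0.4037, -0.2422, 0.0481]
ee_rot: [2.996, 0.944, 0.002]
force: [-2.4, 2.2, 14.0]
width: 0.597
gripper_force: 20.0
shift cm [-0.01  0.03 -0.02] turn deg [ 0.  -0.1 -0. ] j7 0.11
```

```bash
python3 -m creep '5.5 0 0 0 0 0 0; 6.2 0 0 0 0 0 0; 7 0 0 0 0 0 0; 7 0 0 0 0 0 0; 7 0 0 0 0 0 0'; python3 -m creep '7 0 0 -1 0 0 0; 7 0 0 -4 0 0 0; 7 0 0 -8 0 0 0; 7 0 0 -12 0 0 0; 7 0 0 -13 0 0 0'; python3 -c "
from h import *
shift(.5507,-.001,.12,107.4)"
```

```text
clock: 23.45
position: [0.4035, -0.2421, 0.0472]
ee_rot: [2.996, 0.944, 0.0]
force: [-1.0, 1.2, 0.0]
width: 0.762
gripper_force: 0.1
clock: 24.08
position: [0.4042, -0.2427, 0.1796]
ee_rot: [2.995, 0.944, 0.005]
force: [-0.8, -0.2, 0.5]
width: 0.765
gripper_force: 0.0
shift cm [ 25.85 -11.41   5.99] turn deg [ 0.1 -0.2 17.6] j7 -0.12
```

```bash
python3 -m creep '5 5 -2.2 0 0 0 4; 5 10 -4.4 0 0 0 8; 5 15 -6.6 0 0 0 12; 5 20 -8.8 1 0 0 16; 5 25 -11 2 0 0 17.6'>/dev/null; python3 -m creep '5 0 0 1 0 0 0; 5 0 0 2 0 0 0; 5 0 0 2 0 0 0'; python3 -c "
from h import *
im=vision.get_image('top')[:,:,::-1]; cv2.imwrite('pics/t6.png',cv2.resize(im[200:340,280:560],None,fx=2.8,fy=2.8,interpolation=cv2.INTER_CUBIC))
shift(.5507,-.001,.025,107.4)"
```

```text
clock: 25.08
position: [0.5438, -0.01, 0.1366]
ee_rot: [3.106, 0.471, -0.003]
force: [0.0, -0.1, -0.5]
width: 0.543
gripper_force: 0.0
shift cm [ 0.89 -0.67 11.22] turn deg [-0.   0.  -0.2] j7 -0.78
```

View pics/t6.png

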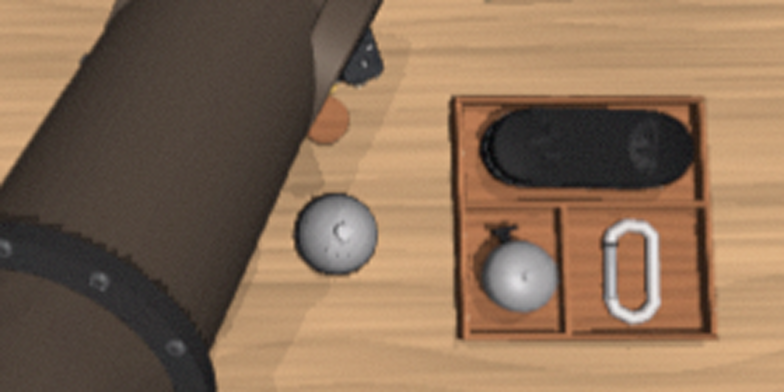

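All three tray pieces sit properly: bell at (520,275), carabiner at (632,270), case at (587,148). Now the bar key.

```bash
python3 -m creep '5 0.5 -0.4 3 0 0 0; 5 0.85 -0.65 6 0 0 0; 5 0.85 -0.65 9 0 0 0; 5 0.85 -0.65 10 0 0 0; 5 0.85 -0.65 10 0 0 0'; python3 -c "
from h import *
shift(.550,-.001,.0245,107.6)"
```

```text
clock: 25.75
position: [0.5512, -0.0006, 0.0376]
ee_rot: [3.106, 0.473, -0.0]
force: [-0.3, 1.1, 1.1]
width: 0.544
gripper_force: 0.0
shift cm [-0.13  0.    1.31] turn deg [ 0.   0.  -0.3] j7 -0.67
```

```bash
python3 -m creep '5 -0.1 0 1 0 0 0; 5 -0.1 0 1.3 0 0 0; 5 -0.1 0 1.3 0 0 0;  4 -0.1 0 1.3 0 0 0; 3 -0.1 0 1.3 0 0 0' 20;python3 -m creep '1.5 0 0 0 0 0 0; 1.5 0 0 0 0 0 0; 1.5 0 0 0 0 0 0; 1.5 0 0 0 0 0 0; 1.5 0 0 0 0 0 0' 25; python3 -m creep '1.5 0 0 -1 0 0 0; 1.5 0 0 -5 0 0 0; 1.5 0 0 -10 0 0 0; 1.5 0 0 -15 0 0 0;1.5 0 0 -15 0 0 0'; python3 -c "
from h import *
shift(.461,.320,.17,4.6)"
```

```text
clock: 26.38
position: [0.5504, -0.0001, 0.0244]
ee_rot: [3.105, 0.475, 0.001]
force: [0.1, 0.4, -0.3]
width: 0.373
gripper_force: 0.0
clock: 27.0
position: [0.5504, -0.0001, 0.0243]
ee_rot: [-3.105, -0.475, -0.0]
force: [-0.5, 0.3, 2.9]
width: 0.236
gripper_force: 24.8
clock: 27.62
position: [0.5523, -0.0007, 0.1781]
ee_rot: [3.105, 0.474, 0.01]
force: [-0.1, -0.7, -1.0]
width: 0.236
gripper_force: 24.8
shift cm [  0.86 -33.33   0.78] turn deg [  0.3  -0.3 -77.2] j7 -0.84
```

```bash
python3 -m creep '1.5 0 -4 0 0 0 -10; 1.5 0 -8 0 0 0 -20; 1.5 0.2 -12 0 0 0 -30; 1.5 0.4 -16 0 0 0 -40; 1.5 0.5 -20 0 0 0 -50'>/dev/null; python3 -c "
from h import *
shift(.461,.320,.17,4.6)"
```

```text
shift cm [10.46 -7.87  0.37] turn deg [ -0.1   0.  -26.9] j7 -0.49
```

```bash
python3 -m creep '1.5 3 -2.5 0 0 0 -9; 1.5 6 -5 0 0 0 -18; 1.5 9 -7 0 0 0 -26.9; 1.5 10.4 -7.8 0 0 0 -26.9; 1.5 10.4 -7.8 0 0 0 -26.9'>/dev/null; python3 -m creep '1.5 0 0 0 0 0 0; 1.5 0 0 0 0 0 0'; python3 -c "
from h import *
im=vision.get_image('scene')[:,:,::-1].copy()
t=np.radians(4.6);M=np.array([[np.cos(t),-np.sin(t)],[np.sin(t),np.cos(t)]])
c=np.array([[-57.5,-75],[57.5,-75],[57.5,75],[-57.5,75]])/1000
P=np.c_[c@M.T+[.4613,.3201],np.full(4,.11)]
im=cv2.resize(im[110:260,290:450],None,fx=4,fy=4,interpolation=cv2.INTER_CUBIC)
for p in proj('scene',P): cv2.circle(im,tuple(np.int32(((p+.5-[290,110])*4-.5).round())),3,(0,255,0),1)
cv2.imwrite('pics/s7.png',im)
shift(.4613,.3201,.131,4.6)"
```

```text
clock: 29.12
position: [0.4638, 0.3167, 0.1743]
ee_rot: [2.14, 2.299, -0.001]
force: [0.5, -0.3, -0.9]
width: 0.235
gripper_force: 24.8
shift cm [ 0.33 -0.22  4.33] turn deg [ 0.   0.  -0.5] j7 -0.32
```

View pics/s7.png

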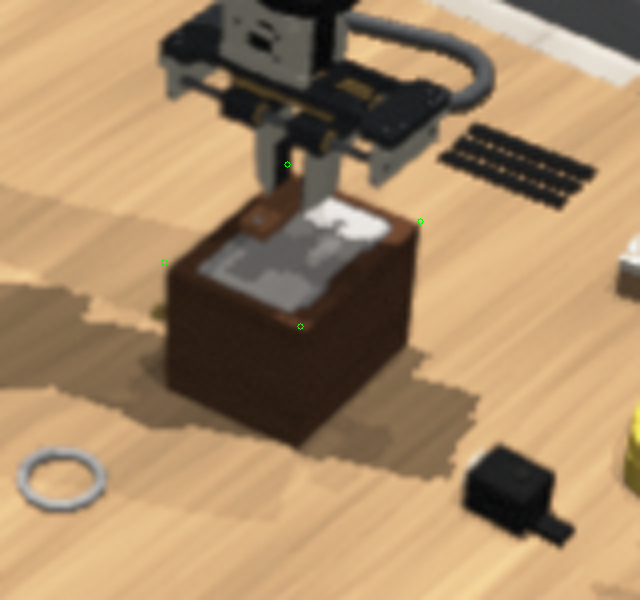

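The key hangs over the flap along the box's y. The predicted top corners (green) agree with the box within about 1.5 image pixels, so I'll use the average centre (0.4623, 0.319).

```bash
python3 -m creep '1.5 0.2 -0.1 1 0 0 -0.5; 1.5 0.2 -0.1 2 0 0 -0.5; 1.5 0.2 -0.1 3 0 0 -0.5; 1.5 0.2 -0.1 3 0 0 -0.5; 1.5 0.2 -0.1 3 0 0 -0.5'; python3 -c "
from h import *
shift(.4623,.319,.0954,4.6)"
```

```text
clock: 29.8
position: [0.4623, 0.3201, 0.1443]
ee_rot: [2.127, 2.312, 0.0]
force: [0.7, 0.6, -0.4]
width: 0.238
gripper_force: 24.8
shift cm [-0.11 -0.01  4.89] turn deg [0.  0.  0.2] j7 -0.3
```

```bash
python3 -m creep '1.5 -0.1 0 1 0 0 0; 1.5 -0.1 0 2 0 0 0; 1.5 -0.1 0 3 0 0 0; 1.5 -0.1 0 4 0 0 0; 1.5 -0.1 0 4.9 0 0 0' 30;  python3 -m creep '1.5 0 0 0 0 0 0; 1.5 0 0 0 0 0 0'
```

```text
clock: 30.42
position: [0.4619, 0.3191, 0.0945]
ee_rot: [-2.126, -2.312, 0.001]
force: [-1.6, -0.1, 3.0]
width: 0.236
gripper_force: 32.1
clock: 30.68
position: [0.4611, 0.3189, 0.0947]
ee_rot: [-2.126, -2.312, 0.003]
force: [-4.5, -0.6, -0.6]
width: 0.234
gripper_force: 33.1
```

```bash
python3 -m creep '2.6 0 0 0 0 0 0; 3.1 0 0 0 0 0 0; 3.5 0 0 0 0 0 0; 3.5 0 0 0 0 0 0; 3.5 0 0 0 0 0 0'; python3 -m creep '3.5 0 0 0 0 0 0; 3.5 0 0 0 0 0 0; 3.5 0 0 0 0 0 0; 3.5 0 0 0 0 0 0'; python3 -m creep '3.5 0 0 -1 0 0 0; 3.5 0 0 -2 0 0 0; 3.5 0 0 -4 0 0 0; 3.5 0 0 -7 0 0 0; 3.5 0 0 -12 0 0 0'; python3 -c "
from h import *
a=vision.get_image('scene')[110:260,290:450,::-1]; b=vision.get_image('top')[215:335,145:265,::-1]
cv2.imwrite('pics/s8.png',np.hstack([cv2.resize(a,(480,450)),cv2.resize(b,(320,320))[:0].reshape(0,320,3)]) if 0 else cv2.resize(a,(640,600)))
cv2.imwrite('pics/t8.png',cv2.resize(b,(480,480)))"
```

```text
clock: 31.3
position: [0.462, 0.3192, 0.0951]
ee_rot: [-2.126, -2.312, 0.001]
force: [-4.6, -0.6, -1.6]
width: 0.384
gripper_force: 2.0
clock: 31.8
position: [0.4622, 0.3192, 0.0952]
ee_rot: [-2.127, -2.312, -0.0]
force: [-5.4, 0.7, -1.7]
width: 0.38
gripper_force: 2.0
clock: 32.42
position: [0.4634, 0.319, 0.2166]
ee_rot: [2.127, 2.31, 0.002]
force: [0.7, 0.0, -0.5]
width: 0.377
gripper_force: 0.0
```

View pics/s8.png

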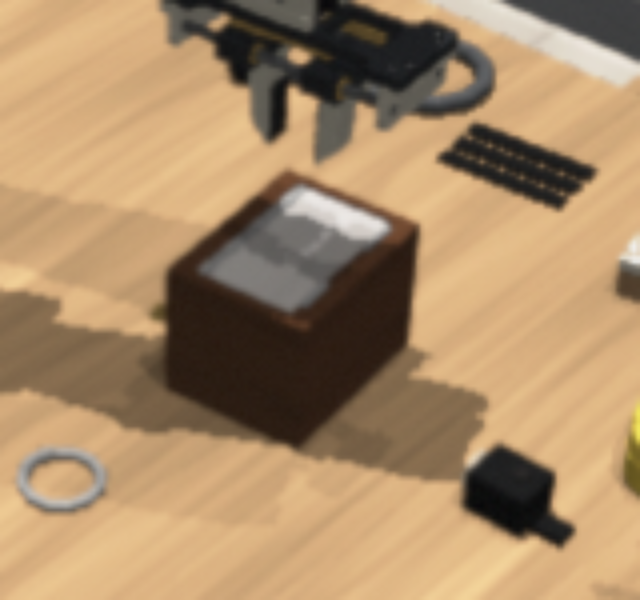

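The flap is shut and level again, and the key isn't on it or in the fingers, so it dropped inside. One last overall look after a short wait.

```bash
python3 -m creep '3.5 4 0 -3 0 0 0; 3.5 8 0 -5 0 0 0; 3.5 12 0 -5 0 0 0; 3.5 14 0 -5 0 0 0; 3.5 14 0 -5 0 0 0'>/dev/null; python3 -m creep '3.5 0 0 0 0 0 0; 3.5 0 0 0 0 0 0; 3.5 0 0 0 0 0 0; 3.5 0 0 0 0 0 0; 3.5 0 0 0 0 0 0'; python3 -c "
from h import *
cv2.imwrite('pics/t9.png',vision.get_image('top')[:,:,::-1])"
```

```text
clock: 33.78
position: [0.4505, 0.4586, 0.2653]
ee_rot: [-2.127, -2.312, -0.0]
force: [-0.3, 0.8, -0.5]
width: 0.38
gripper_force: 0.0
```

View pics/t9.png

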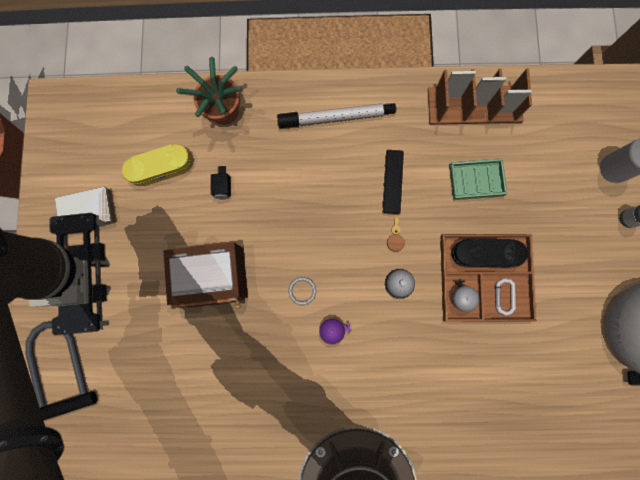

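The tray holds the case (490,252), bell (466,298) and carabiner (505,297). The flap is shut at (201,272), the key is out of sight, and all the look-alikes are where they started.

```bash
python3 -c "
from cell import job
print(job.sign_off())"
```

```text
the job is handed in; nothing more can be done
None
```

I handed the job in at about 34 s: the last pictures show the case, carabiner and bell each in its tray compartment and the look-alikes where they started. The bar key was pushed through the flap and is out of sight with the flap shut, so I take it to be inside the box; no verdict came back.

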